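# Clamp a wedge sole in the sprung cementing jig

### The arm

A 7-joint arm with a two-finger parallel gripper is mounted at the origin on the work surface. World frame = base frame: x ahead of the robot, y to its left, z up, the work surface at z = 0. Lengths are in m, angles in rad, forces in N, time in s.
With the tool pointing down it reaches from about 0.425 to 0.875 m from the base axis. Payload 4.7 kg.
Tool frame: the origin (TCP) lies on the centre line of the jaws, within the pads' length; the fingertips stand 22 mm ahead of it and the grasp point (between the pads) lies 3 mm ahead of it; z points along the fingers, y is the direction in which the jaws open and shut (so a half turn about z gives the same grasp; the last joint's range is limited). The gripper opens to 87 mm and grips with 3 to 60 N. Pads are 19 mm wide; open, the fingers measure 117 mm over their backs; the gripper's body (75 mm by 190 mm) begins 51 mm behind the grasp point.
Start: joints at [-1.113, 0.321, -0.07, 1.45, 0.023, 1.371, -0.057], TCP at [0.279, 0.587, 0.245] pointing down, gripper open.
Joint ranges: [-2.86, 2.86], [-0.3, 2.09], [-1.38, 1.24], [0.06, 2.45], [-1.56, 4.7], [0.09, 2.05], [-2.69, 2.69]. Speed limits (rad/s): [2.57, 2.57, 3.14, 3.14, 3.14, 3.14, 3.14].

### API

Orientations are given as a rotation vector (axis times angle).
In Python, from bench import ctrl, imaging, close_job, finder gives the robot as it stands. The module is installed in compiled form; this text tells all that it offers.
- The arm moves only by the shell command python3 -m jog 'ROWS' [FORCE]. ROWS is JSON, a list that holds one entry, the list of rows, each a list of 7 numbers: the shift along the tool's x, y, z in cm, then the turn, a rotation vector about the tool's x, y, z in degrees, then the finger opening in cm, from 0 to 8.7. In form: [[[dx, dy, dz, ax, ay, az, claw], ...]]. A call has 1 to 12 rows; each row shifts and turns the commanded pose from where the row before left it, along the tool's axes as they then stand; what a row does not reach is not made up. A row lasts 1/10 s, in which the tool goes at most 50 mm and 8.59 degrees, less where a joint would pass 70% of its speed; a pose out of reach is approached as far as the arm can. A call is refused whole if a number of a shift passes 5 or a number of a turn 8.59, either way. A call with a gripper value outside its range is refused whole. The fingers move at their own pace and stop on an object; FORCE is the grip in N (left out, the last holds). Time passes only in rows, so rows that do not move let the fingers close. It gives the time, the measured TCP pose, the force and the opening at its end, in the units of the state.
- ctrl.get_state(): the state, without advancing time (a new reading comes with each control period).
- imaging.get_image(name): name is "scene" or "top" or "wrist"; returns a dict with "frame" (400x640x3 uint8, red, green, blue), "intrinsics" (3x3 intrinsics, pixels), "k1" (the pictures are not rectified: a ray, as slopes to the right and down, at radius r is drawn at 1 + k1 r^2 times it, then the intrinsics apply), "pose" (4x4, takes a point from camera to world coordinates). Camera axes: x right, y down, z forward; pixel columns grow to the right and rows downward; lengths in m; the calibration is good to about 2 mm. A picture is of the moment at which its call begins. There is no depth.
- close_job(): hands the job in, once; it reports no verdict.
Trained networks look in the newest picture that a camera, given by its name, has taken for a name from the list of things; names that differ only in an ending like _2 or _b are one class to them, and where a whole thing is asked for, a point or a joint stands for the part that bears it (a point fixed in the world has none). Each returns a list of dicts, best first, with "conf" (0 to 1); they miss things now and then, are a little off and sometimes report something else, mostly with a low value. They report only what shows in the picture. A call takes as long as a camera call. They do not tell look-alikes from the thing itself.
- finder.trace(label, camera): "region" (400x640 bool, what is visible of it) and "point" ([row, column] as shares, 0 to 1, of the picture: columns of its width, rows of its height, amid what is visible of it).
- finder.spot_point(label, camera): "point" ([row, column] as shares, 0 to 1, of the picture: columns of its width, rows of its height: a listed point, or the origin of a listed thing).
The state is a dict: "time": time; "joint_positions": joint angles; "qd": joint speeds; "joint_torque": joint torques, N m; "position": TCP position; "tool_rot": TCP orientation; "ft_force": force on the tool from outside, world axes, zero at the start; "torque": the same for the moment, N m; "grip_width": opening from 0.0 (shut) to 1.0 (fully open).
Only numpy, scipy, OpenCV 4.12 (cv2) and the standard library are available. Lean on these libraries where they do the work, as an engineer would, in place of code of your own. Each camera call takes 0.05 s, during which the arm holds its last target. There are 200 camera calls.

### The job

Load the teal wedge sole unit into the sprung holding jig so that its coral face is ready for cement: press the sprung heel pad back with the unit's heel, bring the toe down behind the overhanging lip, and let the spring push the toe home under the lip. Let go, press the heel down if need be, and leave the unit lying flat on the bed, straight and firmly held between pad and toe stop; do not disturb the brown unit, the jar or the hammer.

Things in the scene. Friction and masses are not known exactly. Their poses are not given: they have to be found in the camera images.
- teal_waist (a point): Rigid wedge sole unit, teal sides, coral face up, black outsole flat on the bench; 210 mm long, 0.16-0.28 kg. Point: mid-height of its waist on the long axis, 17 mm above the underside; x runs to the toe, z up. Heel tip at x=-85, toe tip at +125 mm. Sides upright, parallel, 52 mm apart from x=-59 to +20 mm: grip there across y. 35 mm thick here, 46 at the heel, 29 at x=+20.
- teal_toe (a point): Toe tip of the teal unit, on the long axis, 7 mm above the underside; axes as at its waist. The toe is blunt and 14 mm thick; 60 mm behind it, at the ball, the unit is 71 mm wide and 16 mm thick.
- teal_heel (a point): Heel tip of the teal unit, on the long axis, 23 mm above the underside (heel 46 mm tall, a half round of 26 mm radius seen from above); axes as at its waist.
- jig: Green base plate fixed to the bench, 385 x 110 x 10 mm. Origin: bench level under the middle of a loaded unit; x runs from sprung heel pad to toe stop, z up. Black rubber bed 42 mm wide on the axis (y=0), top at z=20 mm, x=-89 to +101. Green spring housing 64 mm tall at x=-233 to -187. A loaded unit has its waist point at x=-20, y=0, z=37 mm, its x along the jig's.
- lip_edge (a point): Lower edge of the aluminium lip on the dark steel toe stop, on the jig's axis, 20 mm above the bed; axes as the jig's. The lip is 6 mm thick (top 26 mm above the bed), 84 mm wide, and overhangs towards the heel pad: the stop's flat face, against which the toe rests under the lip, is 9 mm further along x, at jig x=+105 mm.
- pad_face (a point): Heel pad: orange V plates on an aluminium carriage 78 mm wide, 3 to 59 mm above the bed, sliding along the jig's x on two sprung rods. Point: bottom of the V, half-way up; at rest at jig x=-93, y=0, z=51 mm. The V opens 65 degrees either side of the axis and centres the heel, whose tip stays 3 mm ahead of this point. At rest the gap to the toe stop is 15 mm too short for the unit.
- heel_pad (a joint): How far the heel pad is pressed back from rest, away from the toe stop (m, 0 to 0.045). The spring pushes with 4 N at rest plus 0.35 N per mm: about 9 N at the 15 mm where a loaded unit holds it, 14 N at 27 mm, where the toe clears the lip by 3 mm. It springs back at once when let go. Its friction can hold the heel several mm off the bed; about 10 to 15 N straight down on the heel seats it.
- brown_waist (a point): Bystander: an identical unit with dark brown sides and a tan face, beside the teal one; same point and axes.
- jar: Bystander: amber jar with a black lid, 60 mm across, 75 mm tall, beyond the jig; origin at the centre of its base.
- hammer_grip (a point): Bystander: hammer, 250 mm long, lying beyond the jig; the point is on its wooden handle, 13 mm above the bench.
Mind the look-alikes: they are no part of the job. Of the things that look like the part that bears teal_waist, the middle-sized one is meant.

How it is judged:
By the outcome, as a careful person would: the job done as asked, in the order asked, and still so for the second after the job is handed in, with the robot touching nothing.
It also fails if it takes over 48 s, if anything falls off the work surface, if the arm or the gripper's body presses on something with over 40 N, if the wrist force passes 120 N, or if a joint passes its speed limit or range.

## Working session

There is one attempt and no reset: what is moved stays moved. The work goes in short steps, Python scripts to look and compute and a shell command to move; the robot and the scene stay as the last step left them, time stands still between calls to the robot, and variables do not carry over. Pictures are saved under pics/ and viewed, about 8 in all and at most 12, crops included, and the job is handed in when it is done.

```bash
mkdir -p pics
cat > h.py <<'E'
import numpy as np, cv2
from bench import ctrl, imaging, finder
from scipy.spatial.transform import Rotation as R
def shot(cam,fn=None):
    d=imaging.get_image(cam)
    if fn: cv2.imwrite('pics/'+fn,d['frame'][:,:,::-1])
    return d
def ray(d,px):  # px = (col,row)
    K=np.array(d['intrinsics']);T=np.array(d['pose']);k=float(d['k1'])
    m=np.array([(px[0]-K[0,2])/K[0,0],(px[1]-K[1,2])/K[1,1]]);u=m.copy()
    for _ in range(30): u=m/(1+k*(u@u))
    return T[:3,3],T[:3,:3]@np.r_[u,1]
def onz(d,px,z):
    o,v=ray(d,px); return o+v*(z-o[2])/v[2]
def proj(d,p):
    K=np.array(d['intrinsics']);T=np.array(d['pose']);k=float(d['k1'])
    c=T[:3,:3].T@(np.array(p)-T[:3,3]);u=c[:2]/c[2];u=u*(1+k*(u@u))
    return K[:2,:2]@u+K[:2,2]
def st():
    s=ctrl.get_state(); print('t',round(s['time'],2),'pos',np.round(s['position'],4),'rot',np.round(s['tool_rot'],3),'F',np.round(s['ft_force'],1),'g',round(s['grip_width']*87,1)); return s
E
python3 - <<'E'
from h import *
s=st(); print(R.from_rotvec(s['tool_rot']).as_matrix().round(3))
zs=dict(teal_waist=.017,teal_toe=.007,teal_heel=.023,jig=0,lip_edge=.04,pad_face=.051,brown_waist=.017,jar=0,hammer_grip=.013)
for cam in ['top','scene']:
    d=shot(cam,cam+'1.png'); print(cam,d['pose'].round(3).tolist() if hasattr(d['pose'],'round') else d['pose'])
    for n,z in zs.items():
        for r in finder.spot_point(n,cam)[:4]:
            p=(r['point'][1]*640,r['point'][0]*400); print(n,round(r['conf'],2),np.round(p),onz(d,p,z).round(3))
E
```

```text
t 0.0 pos [0.2789 0.5865 0.2434] rot [-6.910e-01 -3.064e+00  3.000e-03] F [-0.5 -0.8  0.5] g 86.9
[[-0.903  0.429 -0.001]
 [ 0.429  0.903 -0.002]
 [-0.    -0.002 -1.   ]]
top [[-0.019, -0.995, 0.093, 0.48], [-1.0, 0.019, -0.002, 0.117], [0.0, -0.093, -0.996, 1.46], [0.0, 0.0, 0.0, 1.0]]
teal_waist 0.89 [297. 192.] [0.648 0.18  0.017]
teal_waist 0.7 [209. 184.] [0.677 0.445 0.017]
teal_waist 0.62 [289. 146.] [0.786 0.203 0.017]
teal_toe 0.95 [260. 200.] [0.627 0.294 0.007]
teal_toe 0.9 [278. 119.] [0.874 0.235 0.007]
teal_toe 0.72 [171. 152.] [0.779 0.567 0.007]
teal_heel 0.76 [328. 189.] [0.655 0.088 0.023]
teal_heel 0.73 [289. 163.] [0.735 0.203 0.023]
teal_heel 0.65 [236. 203.] [0.618 0.361 0.023]
jig 0.87 [393. 243.] [ 0.491 -0.104  0.   ]
lip_edge 0.62 [359. 247.] [0.481 0.003 0.04 ]
pad_face 0.72 [425. 229.] [ 0.529 -0.193  0.051]
brown_waist 0.73 [279. 253.] [0.467 0.238 0.017]
jar 0.9 [343. 154.] [0.762 0.039 0.   ]
jar 0.28 [329. 191.] [0.651 0.086 0.   ]
hammer_grip 0.95 [437. 144.] [ 0.786 -0.249  0.013]
scene [[0.515, 0.713, -0.476, 1.277], [0.857, -0.424, 0.292, -0.299], 
[... 152 characters left out ...]
l_waist 0.73 [369. 242.] [0.791 0.202 0.017]
teal_waist 0.6 [224. 320.] [ 0.79  -0.243  0.017]
teal_toe 0.92 [463. 181.] [0.763 0.575 0.007]
teal_toe 0.64 [364. 189.] [0.632 0.297 0.007]
teal_heel 0.94 [311. 228.] [0.675 0.086 0.023]
teal_heel 0.87 [352. 225.] [0.726 0.188 0.023]
teal_heel 0.8 [379. 170.] [0.603 0.37  0.023]
teal_heel 0.57 [227. 217.] [ 0.52  -0.102  0.023]
jig 0.7 [225. 217.] [ 0.502 -0.103  0.   ]
jig 0.42 [310. 267.] [0.767 0.026 0.   ]
lip_edge 0.57 [247. 189.] [ 0.474 -0.013  0.04 ]
pad_face 0.63 [198. 228.] [ 0.53  -0.191  0.051]
brown_waist 0.57 [319. 156.] [0.461 0.242 0.017]
jar 0.68 [308. 264.] [0.757 0.027 0.   ]
hammer_grip 0.78 [223. 319.] [ 0.785 -0.243  0.013]
```

```bash
cd pics; python3 -c "
import cv2,numpy as np
a=cv2.imread('top1.png');b=cv2.imread('scene1.png');print(a.shape)
cv2.imwrite('both1.png',cv2.resize(np.vstack([a,b]),(480,600)))"
```

```text
(400, 640, 3)
```

View pics/top1.png

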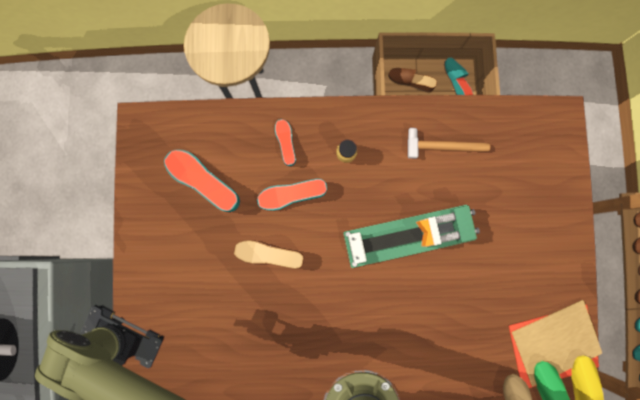

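View pics/scene1.png

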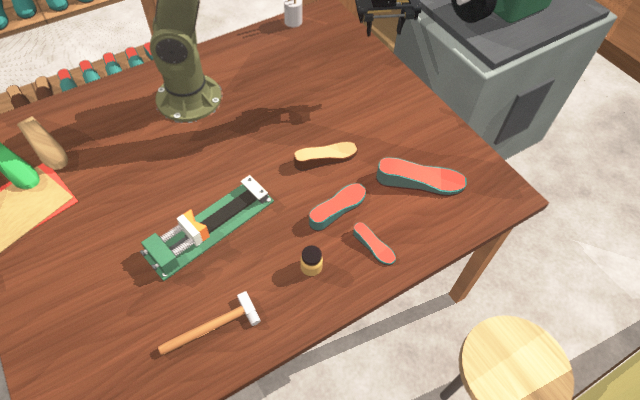

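The top view shows three coral-faced units. The middle-sized one is at about px (293,194), with its heel to the right at (327,187) and its toe at (260,200). The brown unit is at (268,254). In the jig the lip is at (357,247) and the pad at (428,232). The scene view agrees. I'll move over the teal unit and look again with the wrist camera.

```bash
python3 -m jog '[[[0,0,0,0,0,7.66,8.7],[0,0,0,0,0,7.66,8.7],[0,0,0,0,0,7.66,8.7],[0,0,0,0,0,7.66,8.7],[0,0,0,0,0,7.66,8.7],[0,0,0,0,0,7.66,8.7],[0,0,0,0,0,7.66,8.7]]]' && python3 -m jog '[[[-4.1,2.35,0,0,0,0,8.7],[-4.1,2.35,0,0,0,0,8.7],[-4.1,2.35,0,0,0,0,8.7],[-4.1,2.35,0,0,0,0,8.7],[-4.1,2.35,0,0,0,0,8.7],[-4.1,2.35,0,0,0,0,8.7],[-4.1,2.35,0,0,0,0,8.7],[-4.1,2.35,0,0,0,0,8.7],[-4.1,2.35,0,0,0,0,8.7],[-4.1,2.35,0,0,0,0,8.7],[-4.1,2.35,0,0,0,0,8.7],[-4.1,2.35,0,0,0,0,8.7]]]'
python3 -m jog '[[[0,0,0,0,0,0,8.7],[0,0,0,0,0,0,8.7]]]'
python3 - <<'E'
from h import *
st()
d=shot('wrist','w1.png'); print(np.array(d['pose']).round(3).tolist())
for n,z in dict(teal_waist=.017,teal_toe=.007,teal_heel=.023).items():
    for r in finder.spot_point(n,'wrist')[:2]:
        p=(r['point'][1]*640,r['point'][0]*400); print(n,round(r['conf'],2),np.round(p),onz(d,p,z).round(4))
E
```

```text
time: 1.7
position: [0.2791, 0.587, 0.2446]
tool_rot: [-2.006, -2.418, -0.0]
ft_force: [0.2, 0.0, -0.7]
grip_width: 1.002
time: 2.9
position: [0.6505, 0.1562, 0.2448]
tool_rot: [1.999, 2.424, 0.001]
ft_force: [0.7, 0.9, 0.6]
grip_width: 1.0
time: 3.1
position: [0.6501, 0.1557, 0.2442]
tool_rot: [2.003, 2.42, -0.001]
ft_force: [-0.7, 0.2, 0.2]
grip_width: 1.0
t 3.1 pos [0.6501 0.1557 0.2442] rot [ 2.003e+00  2.420e+00 -1.000e-03] F [-0.7  0.2  0.2] g 87.0
[[0.982, 0.181, 0.046, 0.637], [0.187, -0.949, -0.255, 0.225], [-0.002, 0.259, -0.966, 0.384], [0.0, 0.0, 0.0, 1.0]]
teal_waist 0.9 [452. 147.] [0.7868 0.2102 0.017 ]
teal_waist 0.73 [323. 153.] [0.649  0.1762 0.017 ]
teal_toe 0.67 [322.  31.] [0.6238 0.3009 0.007 ]
teal_toe 0.67 [521. 149.] [0.8713 0.2239 0.007 ]
teal_heel 0.96 [323. 225.] [0.6638 0.0959 0.023 ]
teal_heel 0.7 [399. 145.] [0.7271 0.201  0.023 ]
```

View pics/w1.png

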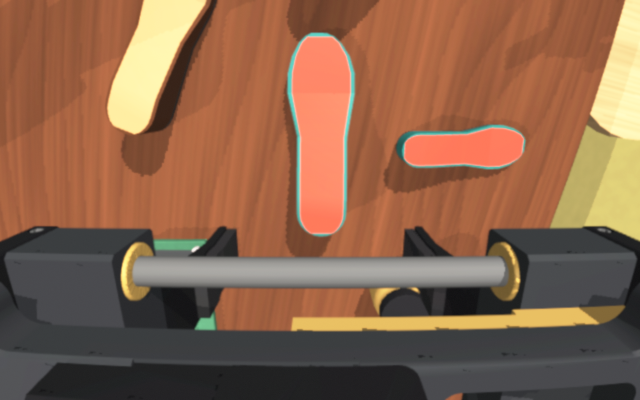

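The wrist view shows the teal unit straight up the image at column 321, with its heel at row 235 and its toe at row 33. Yaw is about 101° and the tool is aligned to within about 2 mm. I'll descend, grip and lift.

```bash
python3 -m jog '[[[0,0.2,4,0,0,0,7.6],[0,0,4,0,0,0,7.6],[0,0,4,0,0,0,7.6],[0,0,4,0,0,0,7.6],[0,0,3,0,0,0,7.6],[0,0,1.7,0,0,0,7.6],[0,0,1,0,0,0,7.6],[0,0,0,0,0,0,7.6]]]' 55 && python3 -m jog '[[[0,0,0,0,0,0,3],[0,0,0,0,0,0,3],[0,0,0,0,0,0,3],[0,0,0,0,0,0,3],[0,0,0,0,0,0,3],[0,0,0,0,0,0,3],[0,0,0,0,0,0,3],[0,0,0,0,0,0,3]]]' 55
```

```text
time: 4.1
position: [0.651, 0.1586, 0.0271]
tool_rot: [-1.998, -2.424, 0.001]
ft_force: [0.5, -0.3, 0.1]
grip_width: 0.874
time: 4.9
position: [0.652, 0.1581, 0.0286]
tool_rot: [1.999, 2.423, 0.002]
ft_force: [-1.4, -0.1, 5.9]
grip_width: 0.597
```

```bash
python3 -m jog '[[[0,0,1,0,0,0,3],[0,0,-2,0,0,0,3],[0,0,-4,0,0,0,3],[0,0,-4,0,0,0,3],[0,0,-4,0,0,0,3],[0,0,-4,0,0,0,3],[0,0,-4,0,0,0,3]]]' 55 >/dev/null; python3 -m jog '[[[-3.1,-0.88,0,0,0,0,3],[-3.1,-0.88,0,0,0,0,3],[-3.1,-0.88,0,0,0,0,3],[-3.1,-0.88,0,0,0,0,3],[-3.1,-0.88,0,0,0,0,3],[-3.1,-0.88,0,0,0,0,3],[-3.1,-0.88,0,0,0,0,3],[-3.1,-0.88,0,0,0,0,3],[0,0,0,0,0,-4.5,3],[0,0,0,0,0,0,3],[0,0,0,0,0,0,3]]]'
python3 - <<'E'
from h import *
st()
zs=dict(jig=0,lip_edge=.04,pad_face=.051,teal_toe=.215,teal_heel=.231,teal_waist=.225)
for cam in ['wrist','top','scene']:
  d=shot(cam,cam+'2.png')
  for n,z in zs.items():
    for r in finder.spot_point(n,cam)[:2]:
        p=(r['point'][1]*640,r['point'][0]*400); print(cam,n,round(r['conf'],2),np.round(p),onz(d,p,z).round(4))
E
```

```text
time: 6.7
position: [0.6293, -0.0977, 0.2368]
tool_rot: [-1.902, -2.498, -0.0]
ft_force: [-0.3, 0.1, -1.1]
grip_width: 0.596
t 6.7 pos [ 0.6293 -0.0977  0.2368] rot [-1.902 -2.498 -0.   ] F [-0.3  0.1 -1.1] g 51.8
wrist jig 0.88 [209. 145.] [ 0.4997 -0.1026  0.    ]
wrist lip_edge 0.97 [195.  48.] [ 0.4803 -0.0078  0.04  ]
wrist lip_edge 0.33 [322. 219.] [ 0.6421 -0.1405  0.04  ]
wrist pad_face 0.98 [197. 236.] [ 0.52   -0.1908  0.051 ]
wrist teal_waist 0.97 [321. 220.] [ 0.6246 -0.0804  0.225 ]
top jig 0.68 [392. 242.] [ 0.4925 -0.1013  0.    ]
top lip_edge 0.93 [361. 247.] [ 0.4806 -0.0046  0.04  ]
top teal_toe 0.9 [350. 206.] [0.5855 0.0365 0.215 ]
top teal_toe 0.75 [280. 119.] [0.8172 0.2127 0.215 ]
top teal_heel 0.96 [290. 164.] [0.694  0.1879 0.231 ]
top teal_heel 0.64 [235. 207.] [0.5877 0.3283 0.231 ]
top teal_waist 0.93 [208. 184.] [0.6487 0.4007 0.225 ]
top teal_waist 0.71 [392. 187.] [ 0.6326 -0.0726  0.225 ]
scene jig 0.84 [225. 216.] [ 0.4997 -0.1014  0.    ]
scene pad_face 0.62 [195. 225.] [ 0.5173 -0.1957  0.051 ]
scene teal_toe 0.81 [278. 173.] [0.5886 0.0351 0.215 ]
scene teal_toe 0.81 [390. 265.] [0.9447 0.1286 0.215 ]
scene teal_heel 0.92 [216. 221.] [ 0.6476 -0.1637  0.231 ]
scene teal_heel 0.58 [377. 171.] [0.7198 0.2497 0.231 ]
scene teal_waist 0.89 [368. 237.] [0.8646 0.1228 0.225 ]
scene teal_waist 0.77 [244. 199.] [ 0.6211 -0.0777  0.225 ]
```

View pics/wrist2.png

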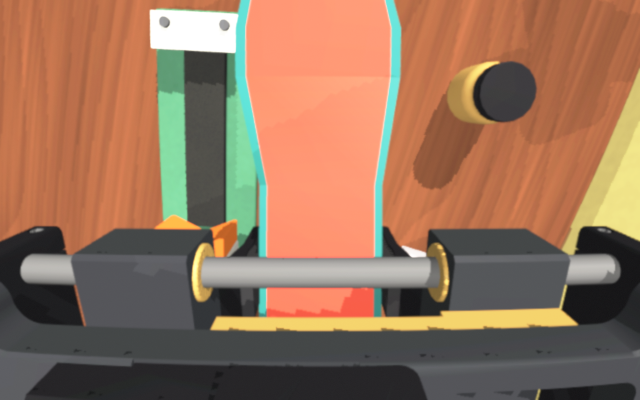

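The wrist view shows the jig at the left. The lip's front edge is at row 50 (columns 150–237) and the bed spans columns 185–226. The orange pad is near (195,230). The held unit is straight at column 321. Next I'll refine the jig axis from the bed edges and the plate outline.

Run:
```python
from h import *
d=shot('wrist'); g=cv2.cvtColor(d['frame'],cv2.COLOR_RGB2HSV); f=d['frame'].astype(int)
L=[];Rr=[]
for r in range(70,205,3):
    row=f[r,150:245]; dark=np.where(row.max(1)<60)[0]
    if len(dark)>10:
        L.append(onz(d,(150+dark[0]-.5,r),.02));Rr.append(onz(d,(150+dark[-1]+.5,r),.02))
L=np.array(L);Rr=np.array(Rr);M=(L+Rr)/2
for nm,P in(('L',L),('R',Rr),('M',M)):
    c=np.polyfit(P[:,1],P[:,0],1); print(nm,len(P),'x(y=-.1)',np.polyval(c,-.1).round(4),'heading',(90-np.degrees(np.arctan(c[0]))).round(2),'resid',np.std(P[:,0]-np.polyval(c,P[:,1])).round(4))
print('width',np.linalg.norm((Rr-L)[:,:2],axis=1).mean())
white=np.argwhere((f[:70,140:238].min(2)>200)); print('white rows/cols',white.min(0),white.max(0))
for cam in['top','scene']:
    d=shot(cam); g=cv2.cvtColor(d['frame'],cv2.COLOR_RGB2HSV)
    m=cv2.inRange(g,(60,60,30),(88,255,255)); 
    roi=np.zeros_like(m); 
    (x0,y0,x1,y1)=(335,195,490,275) if cam=='top' else (130,165,285,285)
    roi[y0:y1,x0:x1]=m[y0:y1,x0:x1]
    pts=np.argwhere(roi)[:,::-1].astype(float)
    W=np.array([onz(d,p,.01)[:2] for p in pts]).astype(np.float32)
    rc=cv2.minAreaRect(W); print(cam,len(W),rc)
```

```text
L 4 x(y=-.1) 0.5391 heading 136.94 resid 0.002
R 4 x(y=-.1) 0.5141 heading 94.09 resid 0.0002
M 4 x(y=-.1) 0.527 heading 118.42 resid 0.001
width 0.039989108491450626
white rows/cols [ 8 10] [50 97]
top 1579 ((0.534656822681427, -0.15144707262516022), (0.1539585292339325, 0.38726451992988586), 11.488831520080566)
scene 2137 ((0.4913801848888397, -0.11737710237503052), (0.1398964822292328, 0.46523037552833557), 11.1165771484375)
```

Run:
```python
from h import *
d=shot('wrist'); f=d['frame'].astype(int); print(f[130,155:250:4].tolist())
L=[];Rr=[];O=[]
for r in range(66,206,2):
    gr=(f[r,:,1]-f[r,:,0]>25)
    c=np.where(~gr[172:236])[0]+172
    o=np.where(gr[150:180])[0]
    if len(c)<20: continue
    L.append(onz(d,(c[0]-.5,r),.02));Rr.append(onz(d,(c[-1]+.5,r),.02)); O.append(onz(d,(150+o[0]-.5,r),.01))
L,Rr,O=map(np.array,(L,Rr,O))
for nm,P in(('L',L),('R',Rr),('O',O),('M',(L+Rr)/2)):
    c=np.polyfit(P[:,1],P[:,0],1); print(nm,len(P),'x(y=-.1)',np.polyval(c,-.1).round(4),'heading',(90-np.degrees(np.arctan(c[0]))).round(2),'resid',np.std(P[:,0]-np.polyval(c,P[:,1])).round(4))
for p,z in(((150,49),.046),((150,49),.04),((237,52),.046),((194,50),.046),((194,50),.04)): print(p,z,onz(d,p,z).round(4))
```

```text
[[191, 115, 76], [149, 183, 133], [134, 221, 164], [134, 220, 163], [135, 223, 166], [134, 221, 165], [134, 219, 164], [131, 215, 160], [79, 78, 73], [80, 78, 74], [82, 81, 75], [80, 80, 75], [80, 79, 74], [80, 79, 74], [80, 78, 74], [81, 79, 75], [81, 79, 74], [73, 71, 67], [113, 186, 139], [122, 202, 150], [124, 207, 155], [136, 226, 170], [135, 222, 167], [110, 224, 196]]
L 70 x(y=-.1) 0.4796 heading 101.23 resid 0.0003
R 70 x(y=-.1) 0.5236 heading 100.93 resid 0.0004
O 70 x(y=-.1) 0.4453 heading 101.14 resid 0.0003
M 70 x(y=-.1) 0.5016 heading 101.08 resid 0.0003
(150, 49) 0.046 [ 0.4407 -0.0212  0.046 ]
(150, 49) 0.04 [ 0.4377 -0.0211  0.04  ]
(237, 52) 0.046 [ 0.5219 -0.0034  0.046 ]
(194, 50) 0.046 [ 0.4821 -0.0119  0.046 ]
(194, 50) 0.04 [ 0.4798 -0.0115  0.04  ]
```

Plate edges and bed edges agree on a jig heading of 101.1°, with the axis through (0.5016, -0.100). I'll align and move above the jig.

```bash
python3 -m jog '[[[0,0,0,0,0,4.35,3],[0.2,-3.17,0,0,0,0,3],[0.2,-3.17,0,0,0,0,3],[0.2,-3.17,0,0,0,0,3],[0.2,-3.17,0,0,0,0,3],[0,0,4,0,0,0,3],[0,0,4,0,0,0,3],[0,0,2,0,0,0,3],[0,0,0,0,0,0,3],[0,0,0,0,0,0,3]]]' 58
python3 - <<'E'
from h import *
s=st(); p0=s['position']; O=np.array([.5018,-.101]);u=np.array([-.1925,.9813]);n=np.array([.9813,.1925])
h=p0[2]-.0275
zs=dict(lip_edge=.04,pad_face=.051,teal_toe=h+.007,teal_heel=h+.023,teal_waist=h+.017)
r=np.array(p0[:2])-O; print('TCP jig',r@u,r@n)
for cam in ['wrist','top','scene']:
  d=shot(cam,cam+'3.png')
  for nme,z in zs.items():
    for q in finder.spot_point(nme,cam)[:3]:
        p=(q['point'][1]*640,q['point'][0]*400); w=onz(d,p,z)[:2]-O
        if abs(w@n)<.06: print(cam,nme,round(q['conf'],2),np.round(p),'jig x,y mm',np.round([w@u*1e3,w@n*1e3],1))
a=cv2.imread('pics/wrist3.png');b=cv2.imread('pics/scene3.png')[130:290,100:356];b=cv2.resize(b,(640,400))
cv2.imwrite('pics/c3.png',cv2.resize(np.vstack([a,b]),(480,600)))
E
```

```text
time: 8.95
position: [0.5039, -0.1157, 0.1382]
tool_rot: [1.996, 2.425, 0.0]
ft_force: [0.3, 0.2, -1.2]
grip_width: 0.591
t 8.95 pos [ 0.5039 -0.1157  0.1382] rot [1.996 2.425 0.   ] F [ 0.3  0.2 -1.2] g 51.4
TCP jig -0.014802878087744045 -0.000800526015893357
wrist lip_edge 0.65 [320. 222.] jig x,y mm [-28.6  -1.3]
wrist teal_waist 0.77 [321. 220.] jig x,y mm [ 3.5 -0.5]
top lip_edge 0.69 [360. 246.] jig x,y mm [102.5   0.6]
top teal_toe 0.77 [353. 250.] jig x,y mm [128.7  -4.1]
top teal_waist 0.82 [392. 238.] jig x,y mm [16.6  5.7]
scene lip_edge 0.72 [249. 190.] jig x,y mm [95.2 -4.2]
scene pad_face 0.86 [197. 229.] jig x,y mm [-97.3  11.8]
scene teal_toe 0.87 [258. 165.] jig x,y mm [137.5  -5.8]
scene teal_heel 0.87 [194. 206.] jig x,y mm [-80.   -0.7]
scene teal_waist 0.63 [221. 189.] jig x,y mm [ 7.1 -3. ]
```

View pics/c3.png

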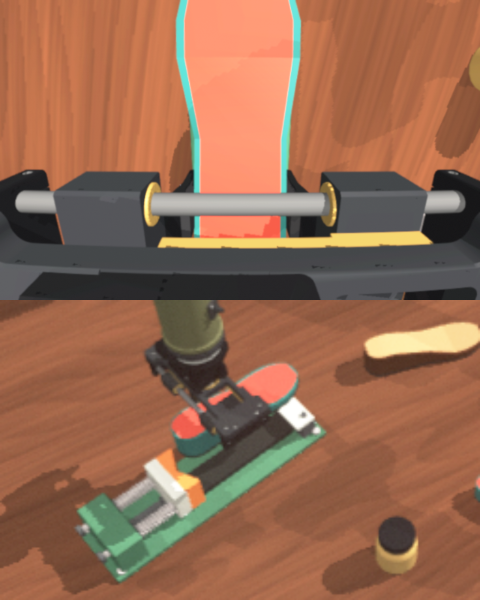

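The held unit is above the jig in line with it, heel towards the pad and toe over the lip. I'll lower it to just above lip height, then push back against the pad.

```bash
python3 -m jog '[[[0,0,3,0,0,0,3],[0,0,2,0,0,0,3],[0,0,0.6,0,0,0,3],[0,0,0,0,0,0,3],[0,0,0,0,0,0,3]]]' 60; python3 -m jog '[[[-0.8,0,0,0,0,0,3],[-0.8,0,0,0,0,0,3],[-0.4,0,0,0,0,0,3],[0,0,0,0,0,0,3],[0,0,0,0,0,0,3]]]';python3 -m jog '[[[-0.5,0,0,0,0,0,3],[-0.5,0,0,0,0,0,3],[-0.5,0,0,0,0,0,3],[-0.5,0,0,0,0,0,3],[0,0,0,0,0,0,3],[0,0,0,0,0,0,3],[0,0,0,0,0,0,3]]]'
python3 - <<'E'
from h import *
s=st(); p0=s['position']; O=np.array([.5018,-.101]);u=np.array([-.1925,.9813]);n=np.array([.9813,.1925])
r=np.array(p0[:2])-O; print('TCP jig',r@u,r@n,'F jig',np.array(s['ft_force'][:2])@u)
h=p0[2]-.0275
zs=dict(lip_edge=.04,pad_face=.051,teal_toe=h+.007,teal_heel=h+.023,teal_waist=h+.017)
for cam in ['wrist','top','scene']:
  d=shot(cam,cam+'4.png')
  for nme,z in zs.items():
    for q in finder.spot_point(nme,cam)[:3]:
        p=(q['point'][1]*640,q['point'][0]*400); w=onz(d,p,z)[:2]-O
        if abs(w@n)<.06: print(cam,nme,round(q['conf'],2),np.round(p),'jig x,y mm',np.round([w@u*1e3,w@n*1e3],1))
a=cv2.imread('pics/wrist4.png');b=cv2.imread('pics/scene4.png')[160:260,140:300];b=cv2.resize(b,(640,400),interpolation=cv2.INTER_CUBIC)
cv2.imwrite('pics/c4.png',cv2.resize(np.vstack([a,b]),(480,600)))
E
```

```text
time: 10.35
position: [0.5042, -0.1156, 0.0825]
tool_rot: [1.995, 2.425, 0.001]
ft_force: [0.2, 1.0, -0.7]
grip_width: 0.592
time: 10.85
position: [0.5077, -0.1336, 0.0822]
tool_rot: [-1.995, -2.425, -0.004]
ft_force: [-2.2, 6.6, 1.2]
grip_width: 0.596
time: 11.55
position: [0.511, -0.1503, 0.082]
tool_rot: [-1.99, -2.423, -0.006]
ft_force: [-3.8, 11.4, 5.4]
grip_width: 0.597
t 11.55 pos [ 0.511  -0.1503  0.082 ] rot [-1.99  -2.423 -0.006] F [-3.8 11.4  5.4] g 51.9
TCP jig -0.05018647279499908 -0.00043787988998868313 F jig 11.887274708310377
wrist teal_waist 0.85 [323. 221.] jig x,y mm [-32.1   0.4]
top lip_edge 0.75 [362. 245.] jig x,y mm [94.2  3.2]
top pad_face 0.58 [403. 236.] jig x,y mm [-27.5   2.8]
top teal_toe 0.89 [364. 247.] jig x,y mm [92.  -3.3]
top teal_waist 0.92 [402. 236.] jig x,y mm [-20.    3.9]
scene lip_edge 0.71 [249. 193.] jig x,y mm [89.   3.8]
scene pad_face 0.57 [190. 231.] jig x,y mm [-115.7    1.6]
scene pad_face 0.49 [212. 208.] jig x,y mm [-27.4 -17.8]
scene teal_toe 0.97 [250. 185.] jig x,y mm [97.8 -1.6]
scene teal_heel 0.8 [184. 225.] jig x,y mm [-122.1   -5.2]
scene teal_waist 0.77 [211. 208.] jig x,y mm [-35.   -6.3]
```

View pics/c4.png

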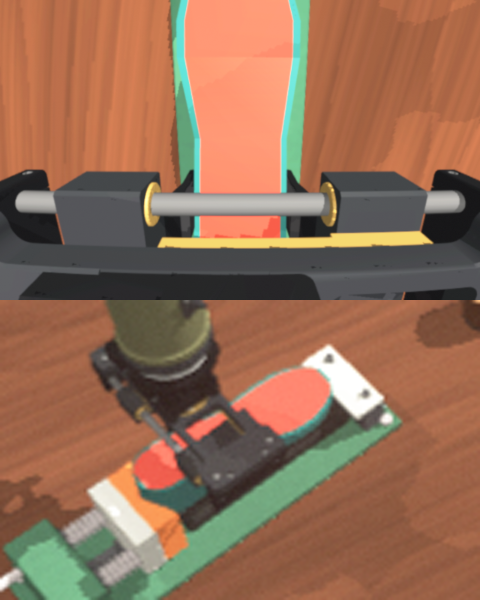

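Force is about 12 N, so the pad is pressed back about 23 mm, and the toe looks level with the lip edge. I'll press about 9 mm further.

```bash
python3 -m jog '[[[-0.5,0,0,0,0,0,3],[-0.4,0,0,0,0,0,3],[0,0,0,0,0,0,3],[0,0,0,0,0,0,3],[0,0,0,0,0,0,3]]]'
python3 - <<'E'
from h import *
s=st(); p0=s['position']; O=np.array([.5018,-.101]);u=np.array([-.1925,.9813]);n=np.array([.9813,.1925])
r=np.array(p0[:2])-O; print('TCP jig',r@u,r@n,'F jig',np.array(s['ft_force'][:2])@u)
h=p0[2]-.0275
zs=dict(teal_toe=h+.007,teal_heel=h+.023,teal_waist=h+.017)
for cam in ['top','scene']:
  d=shot(cam,cam+'5.png')
  for nme,z in zs.items():
    for q in finder.spot_point(nme,cam)[:3]:
        p=(q['point'][1]*640,q['point'][0]*400); w=onz(d,p,z)[:2]-O
        if abs(w@n)<.06: print(cam,nme,round(q['conf'],2),np.round(p),'jig x,y mm',np.round([w@u*1e3,w@n*1e3],1))
a=cv2.imread('pics/top5.png')[215:275,335:431];b=cv2.imread('pics/scene5.png')[160:260,140:300];f=lambda i:cv2.resize(i,(480,300),interpolation=cv2.INTER_CUBIC)
cv2.imwrite('pics/c5.png',np.vstack([f(a),f(b)]))
E
```

```text
time: 12.95
position: [0.5125, -0.1579, 0.0819]
tool_rot: [-1.988, -2.423, -0.007]
ft_force: [-3.7, 14.9, 4.7]
grip_width: 0.591
t 12.95 pos [ 0.5125 -0.1579  0.0819] rot [-1.988 -2.423 -0.007] F [-3.7 14.9  4.7] g 51.4
TCP jig -0.05788118411494679 -0.0004414623153229936 F jig 15.344285420931444
top teal_toe 0.79 [367. 245.] jig x,y mm [83.6 -0.5]
top teal_waist 0.72 [404. 232.] jig x,y mm [-26.5  12.5]
scene teal_toe 0.6 [247. 189.] jig x,y mm [83.9  1.1]
scene teal_waist 0.85 [214. 209.] jig x,y mm [-29.    0.5]
```

View pics/c5.png

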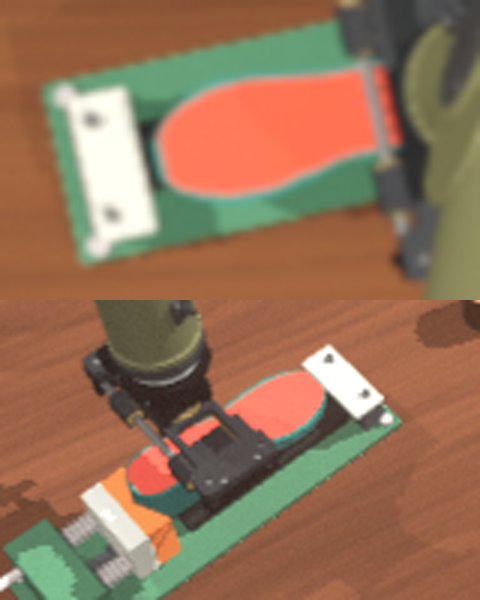

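The top view now shows a clear gap between toe and lip, and the unit is straight. At 15.3 N the pad is pressed about 32 mm. I'll lower it.

```bash
python3 -m jog '[[[0,0,0.5,0,0,0,3],[0,0,0.5,0,0,0,3],[0,0,0.5,0,0,0,3],[0,0,0.5,0,0,0,3],[0,0,0,0,0,0,3],[0,0,0,0,0,0,3]]]';python3 -m jog '[[[0,0,0.4,0,0,0,3],[0,0,0.4,0,0,0,3],[0,0,0.2,0,0,0,3],[0,0,0,0,0,0,3],[0,0,0,0,0,0,3]]]'
python3 - <<'E'
from h import *
s=st(); p0=s['position']; O=np.array([.5018,-.101]);u=np.array([-.1925,.9813]);n=np.array([.9813,.1925])
r=np.array(p0[:2])-O; print('TCP jig',r@u,r@n,'F jig',np.array(s['ft_force'][:2])@u)
d=shot('scene','scene6.png');shot('top','top6.png')
a=cv2.imread('pics/top6.png')[215:275,335:431];b=cv2.imread('pics/scene6.png')[160:260,140:300];f=lambda i:cv2.resize(i,(480,300),interpolation=cv2.INTER_CUBIC)
cv2.imwrite('pics/c6.png',np.vstack([f(a),f(b)]))
E
```

```text
time: 13.95
position: [0.5124, -0.1575, 0.0612]
tool_rot: [-1.987, -2.423, -0.007]
ft_force: [-3.2, 14.2, 1.3]
grip_width: 0.595
time: 14.45
position: [0.5124, -0.1576, 0.0515]
tool_rot: [-1.987, -2.423, -0.007]
ft_force: [-3.2, 14.2, 4.1]
grip_width: 0.59
t 14.45 pos [ 0.5124 -0.1576  0.0515] rot [-1.987 -2.423 -0.007] F [-3.2 14.2  4.1] g 51.3
TCP jig -0.05761553415205175 -0.0004786413034877356 F jig 14.546427366215475
```

View pics/c6.png

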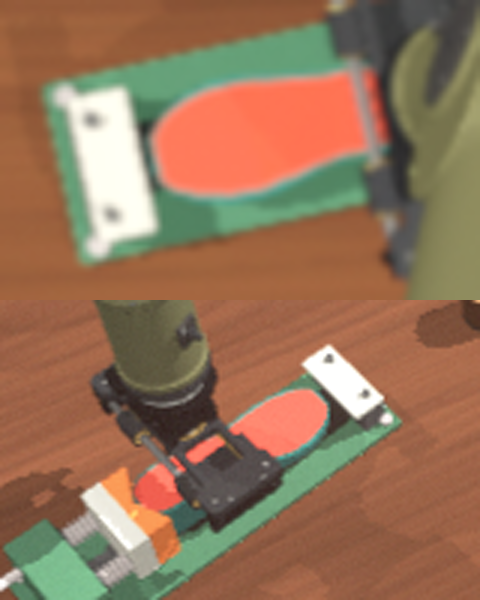

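The toe is now behind the lip and below its top, with a small gap. I'll lower the last few millimetres to the bed.

```bash
python3 -m jog '[[[0,0,0.2,0,0,0,3],[0,0,0.1,0,0,0,3],[0,0,0,0,0,0,3],[0,0,0,0,0,0,3]]]';python3 -m jog '[[[0,0,0.15,0,0,0,3],[0,0,0,0,0,0,3],[0,0,0,0,0,0,3]]]'
```

```text
time: 14.95
position: [0.5124, -0.1578, 0.0487]
tool_rot: [-1.988, -2.423, -0.007]
ft_force: [-4.0, 14.9, 4.2]
grip_width: 0.594
time: 15.25
position: [0.5125, -0.1578, 0.0472]
tool_rot: [-1.988, -2.423, -0.007]
ft_force: [-4.3, 15.0, 5.6]
grip_width: 0.592
```

```bash
python3 -m jog '[[[0.4,0,0,0,0,0,3],[0.4,0,0,0,0,0,3],[0.3,0,0,0,0,0,3],[0,0,0,0,0,0,3],[0,0,0,0,0,0,3]]]';python3 -m jog '[[[0.3,0,0,0,0,0,3],[0,0,0,0,0,0,3],[0,0,0,0,0,0,3]]]';python3 -m jog '[[[0.2,0,0,0,0,0,3],[0,0,0,0,0,0,3],[0,0,0,0,0,0,3]]]'
```

```text
time: 15.75
position: [0.5106, -0.1483, 0.0472]
tool_rot: [-1.989, -2.424, -0.005]
ft_force: [-2.7, 11.0, 2.1]
grip_width: 0.592
time: 16.05
position: [0.5101, -0.1458, 0.0472]
tool_rot: [-1.99, -2.424, -0.005]
ft_force: [-2.3, 10.4, 1.5]
grip_width: 0.595
time: 16.35
position: [0.5098, -0.1441, 0.0472]
tool_rot: [-1.991, -2.425, -0.005]
ft_force: [-1.9, 10.2, 2.2]
grip_width: 0.592
```

```bash
python3 -m jog '[[[0.2,0,0,0,0,0,3],[0,0,0,0,0,0,3],[0,0,0,0,0,0,3]]]';python3 -m jog '[[[0.2,0,0,0,0,0,3],[0,0,0,0,0,0,3],[0,0,0,0,0,0,3]]]'; python3 -m jog '[[[0.1,0,0,0,0,0,3],[0,0,0,0,0,0,3],[0,0,0,0,0,0,3]]]'
python3 - <<'E'
from h import *
s=st()
d=shot('scene','scene7.png');shot('top','top7.png')
a=cv2.imread('pics/top7.png')[215:275,335:431];b=cv2.imread('pics/scene7.png')[160:260,140:300];f=lambda i:cv2.resize(i,(480,300),interpolation=cv2.INTER_CUBIC)
cv2.imwrite('pics/c7.png',np.vstack([f(a),f(b)]))
E
```

```text
time: 16.65
position: [0.5095, -0.1425, 0.0472]
tool_rot: [-1.991, -2.425, -0.005]
ft_force: [-2.0, 9.4, 1.4]
grip_width: 0.589
time: 16.95
position: [0.5092, -0.1413, 0.0472]
tool_rot: [-1.992, -2.425, -0.004]
ft_force: [-1.4, 7.3, 0.1]
grip_width: 0.598
time: 17.25
position: [0.5092, -0.1413, 0.0473]
tool_rot: [-1.994, -2.426, -0.003]
ft_force: [0.6, 4.9, -1.6]
grip_width: 0.587
t 17.25 pos [ 0.5092 -0.1413  0.0473] rot [-1.994 -2.426 -0.003] F [ 0.6  4.9 -1.6] g 51.0
```

View pics/c7.png

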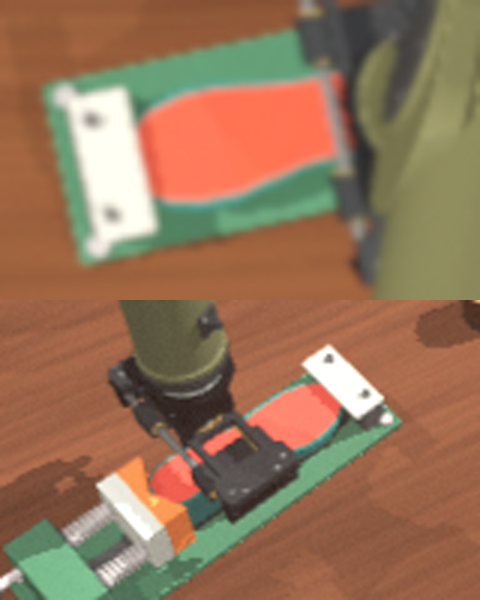

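The toe is under the lip and the wrist force has dropped to 5 N, so the toe is against the stop. I'll release, rise, close the fingers, move over the heel and press down.

```bash
python3 -m jog '[[[0,0,0,0,0,0,6],[0,0,0,0,0,0,7],[0,0,0,0,0,0,7.5],[0,0,0,0,0,0,7.5],[0,0,0,0,0,0,7.5],[0,0,-1,0,0,0,7.5],[0,0,-2.5,0,0,0,7.5],[0,0,-4,0,0,0,7.5],[0,0,0,0,0,0,4]]]' 20; python3 -m jog '[[[-1.8,0,0,0,0,0,0],[-1.8,0,0,0,0,0,0],[0,0,0,0,0,0,0],[0,0,0,0,0,0,0],[0,0,0,0,0,0,0],[0,0,0,0,0,0,0],[0,0,1.5,0,0,0,0],[0,0,1,0,0,0,0],[0,0,0,0,0,0,0],[0,0,0,0,0,0,0]]]'
```

```text
time: 18.25
position: [0.5126, -0.1441, 0.1278]
tool_rot: [1.991, 2.419, 0.009]
ft_force: [0.3, -1.3, 0.5]
grip_width: 0.829
time: 19.25
position: [0.5153, -0.1781, 0.0963]
tool_rot: [-1.995, -2.425, 0.001]
ft_force: [0.3, 0.2, 0.3]
grip_width: 0.022
```

```bash
for i in 1; do python3 -m jog '[[[0,0,0.3,0,0,0,0],[0,0,0.2,0,0,0,0],[0,0,0,0,0,0,0],[0,0,0,0,0,0,0]]]'; done; python3 -m jog '[[[0,0,0.2,0,0,0,0],[0,0,0,0,0,0,0],[0,0,0,0,0,0,0]]]'; python3 -m jog '[[[0,0,0.15,0,0,0,0],[0,0,0,0,0,0,0],[0,0,0,0,0,0,0]]]'
```

```text
time: 19.65
position: [0.5159, -0.1783, 0.0922]
tool_rot: [1.996, 2.426, 0.0]
ft_force: [-0.3, 0.6, 0.4]
grip_width: 0.01
time: 19.95
position: [0.5158, -0.1782, 0.09]
tool_rot: [-1.996, -2.426, -0.0]
ft_force: [0.3, 0.9, -0.9]
grip_width: 0.001
time: 20.25
position: [0.516, -0.1784, 0.0888]
tool_rot: [1.996, 2.425, 0.0]
ft_force: [-0.9, -0.5, 2.2]
grip_width: 0.011
```

```bash
python3 -m jog '[[[0,0,0.15,0,0,0,0],[0,0,0,0,0,0,0],[0,0,0,0,0,0,0]]]'; python3 -m jog '[[[0,0,0.15,0,0,0,0],[0,0,0,0,0,0,0],[0,0,0,0,0,0,0]]]'; python3 -m jog '[[[0,0,0.15,0,0,0,0],[0,0,0,0,0,0,0],[0,0,0,0,0,0,0]]]'
```

```text
time: 20.55
position: [0.5161, -0.1785, 0.0885]
tool_rot: [1.996, 2.426, 0.001]
ft_force: [-3.3, 1.1, 11.1]
grip_width: 0.004
time: 20.85
position: [0.5161, -0.1786, 0.0884]
tool_rot: [-1.996, -2.425, -0.002]
ft_force: [-7.7, 2.2, 22.1]
grip_width: 0.004
time: 21.15
position: [0.5161, -0.1786, 0.0883]
tool_rot: [-1.996, -2.425, -0.003]
ft_force: [-10.8, 3.5, 31.5]
grip_width: 0.0
```

The heel is solid at fingertip z = 66.3 mm (66 expected), at 31 N. I'll retreat and check.

```bash
python3 -m jog '[[[0,0,-0.3,0,0,0,0],[0,0,-1.5,0,0,0,0],[0,0,-4,0,0,0,0],[0,0,-4,0,0,0,0],[0,0,-4,0,0,0,0],[0,3,-3,0,0,0,0],[0,5,0,0,0,0,0],[0,5,0,0,0,0,0],[0,2,0,0,0,0,0],[0,0,0,0,0,0,0],[0,0,0,0,0,0,0]]]'
python3 - <<'E'
from h import *
st(); O=np.array([.5018,-.101]);u=np.array([-.1925,.9813]);n=np.array([.9813,.1925])
zs=dict(lip_edge=.04,pad_face=.051,teal_heel=.043,teal_waist=.037,brown_waist=.017,jar=0,hammer_grip=.013)
for cam in ['wrist','top','scene']:
  d=shot(cam,cam+'8.png')
  for nme,z in zs.items():
    for q in finder.spot_point(nme,cam)[:3]:
        p=(q['point'][1]*640,q['point'][0]*400); W=onz(d,p,z); w=W[:2]-O
        if nme in('brown_waist','jar','hammer_grip'):
            print(cam,nme,round(q['conf'],2),W.round(3)); break
        if abs(w@n)<.04: print(cam,nme,round(q['conf'],2),np.round(p),'jig x,y mm',np.round([w@u*1e3,w@n*1e3],1))
a=cv2.imread('pics/wrist8.png');b=cv2.imread('pics/scene8.png')[160:280,120:312]
cv2.imwrite('pics/c8.png',np.vstack([cv2.resize(a,(480,300)),cv2.resize(b,(480,300),interpolation=cv2.INTER_CUBIC)]))
E
```

```text
time: 22.25
position: [0.6625, -0.1497, 0.2515]
tool_rot: [-1.996, -2.425, 0.003]
ft_force: [-0.3, 0.0, 0.1]
grip_width: 0.005
t 22.25 pos [ 0.6625 -0.1497  0.2515] rot [-1.996 -2.425  0.003] F [-0.3  0.   0.1] g 0.5
wrist lip_edge 0.87 [170.   3.] jig x,y mm [92.2  0.8]
wrist lip_edge 0.26 [182. 122.] jig x,y mm [-23.1   3.6]
wrist pad_face 0.84 [181. 202.] jig x,y mm [-106.5   -1.4]
wrist teal_heel 0.8 [187. 200.] jig x,y mm [-106.4    1.6]
wrist teal_waist 0.61 [183. 122.] jig x,y mm [-23.1   3. ]
wrist jar 0.79 [0.765 0.03  0.   ]
top lip_edge 0.83 [357. 246.] jig x,y mm [109.5   4.2]
top teal_heel 0.91 [428. 232.] jig x,y mm [-102.4   -0.9]
top teal_waist 0.94 [400. 237.] jig x,y mm [-19.3   0.8]
top brown_waist 0.93 [0.467 0.237 0.017]
top jar 0.73 [0.765 0.024 0.   ]
top hammer_grip 0.54 [ 0.788 -0.241  0.013]
scene lip_edge 0.84 [245. 192.] jig x,y mm [81.9 -7.4]
scene pad_face 0.58 [192. 228.] jig x,y mm [-105.7   -0.9]
scene teal_heel 0.9 [190. 228.] jig x,y mm [-108.3   -9. ]
scene teal_waist 0.84 [217. 215.] jig x,y mm [-25.1   2.9]
scene brown_waist 0.82 [0.456 0.24  0.017]
scene jar 0.95 [0.766 0.025 0.   ]
scene hammer_grip 0.71 [ 0.781 -0.248  0.013]
```

View pics/c8.png

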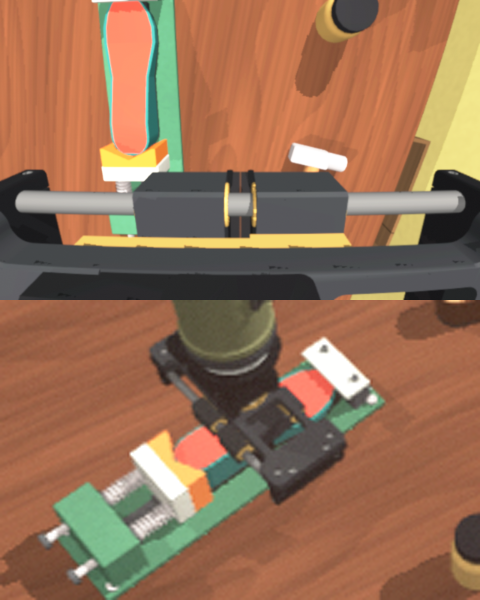

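The wrist view shows the unit in the jig, its heel in the orange V at (131,152) and its toe under the lip at (128,3). A last measurement will check straightness.

Run:
```python
from h import *
O=np.array([.5018,-.101]);u=np.array([-.1925,.9813]);n=np.array([.9813,.1925])
d=shot('wrist');f=d['frame'].astype(int)
m=(f[:,:,0]>150)&(f[:,:,1]<0.68*f[:,:,0])&(f[:,:,2]>60)&(f[:,:,2]>f[:,:,1]*.72)
for r in range(8,196,14):
    c=np.where(m[r,125:225])[0]
    if len(c)<10: continue
    z=.05
    for _ in range(6):
        a,b=[onz(d,(125+c[k]+e,r),z)[:2]-O for k,e in((0,-.5),(-1,.5))]
        x=((a+b)/2)@u; z=np.interp(x+.02,[-.085,0,.02,.065,.125],[.066,.055,.049,.036,.034])
    print(r,'jig x',round(x*1e3,1),'y mid',round(((a+b)/2)@n*1e3,2),'width',round((b-a)@n*1e3,1))
```

```text
8 jig x 89.2 y mid -3.43 width 42.9
22 jig x 75.9 y mid -2.33 width 53.3
36 jig x 62.6 y mid -2.27 width 59.8
50 jig x 49.1 y mid -2.73 width 61.2
64 jig x 35.2 y mid -2.13 width 58.1
78 jig x 21.3 y mid -1.62 width 53.8
92 jig x 7.4 y mid -1.14 width 47.4
106 jig x -6.3 y mid -1.21 width 44.2
120 jig x -19.9 y mid -0.79 width 44.1
134 jig x -33.7 y mid -1.43 width 44.3
148 jig x -47.5 y mid -2.65 width 45.5
162 jig x -61.4 y mid -3.9 width 44.8
176 jig x -75.5 y mid -2.58 width 44.9
190 jig x -89.7 y mid -2.33 width 43.1
```

```bash
python3 -c "
from bench import close_job; print(close_job())"
```

```text
the job is handed in; nothing more can be done
None
```

The teal unit is loaded in the jig, and I handed the job in at about 22.5 s on the robot's clock. No verdict came back.

**What I did:**
- Gripped the middle-sized unit across its waist and used its heel to press the pad back about 32 mm (15 N).
- Lowered the toe behind the lip, then eased the unit forward until the toe met the stop under the lip.
- Let go and pressed the heel down with closed fingers. The press reached about 31 N, more than the suggested 10 to 15 N.

**Last checks:**
- **Flat:** the heel top stopped solid at 66.3 mm, against 66 mm expected for a seated unit.
- **Held:** the pad reads about 13–14 mm back from rest (15 mm expected for a loaded unit). The heel is in the V and the toe is under the lip.
- **Straight:** the unit lies along the jig's axis to within about 1°. Its midline reads about 1 to 4 mm to one side, roughly the size of the error in my jig-axis estimate.
- **Clear:** the gripper is off the unit and touching nothing.
- **Bystanders:** the brown unit and the hammer read within about 1 cm of where they started. The jar reads within about 1.5 cm in the top view, where its first reading was off, and within 1 cm in the scene view.

**Disagreements:** the networks' single-point readings of the lip differed by up to about 28 mm along the jig between cameras. I relied on the bed edges, the forces and the pictures instead.

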